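# Level the display stand and set out the dolls

### The arm

A 7-joint arm with a two-finger parallel gripper is mounted at the origin on the work surface. World frame = base frame: x ahead of the robot, y to its left, z up, the work surface at z = 0. Lengths are in mm, angles in rad, forces in N, time in s.
With the tool pointing down it reaches from about 425 to 800 mm from the base axis. Payload 8.3 kg.
Tool frame: the origin (TCP) lies at the very end of the fingers, on their centre line; the grasp point (between the pads) lies 19 mm behind it; z points along the fingers, y is the line along which they close (so a half turn about z gives the same grasp; the last joint's range is limited). The gripper opens to 85 mm and grips with 20 to 120 N. Pads are 22 mm wide; open, the fingers measure 114 mm over their backs; the gripper's body (76 mm by 85 mm) begins 54 mm behind the grasp point. The pads swing forward as they close: fully open they stand 13 mm farther back than shut.
Start: joints at [-1.319, 0.383, 0.016, 1.37, -0.006, 1.388, -0.046], TCP at [193.462, 594.284, 196.779] pointing down, gripper open.
Joint ranges: [-2.95, 2.95], [-0.25, 2.06], [-1.52, 1.56], [0.18, 2.33], [-1.44, 4.58], [0.02, 2.06], [-3.01, 3.01]. Speed limits (rad/s): [2.39, 2.39, 3.01, 3.01, 3.14, 3.14, 3.14].

### API

Orientations are given as a 3x3 rotation matrix whose columns are the frame's x, y, z axes.
In Python, from rig import bot gives the robot as it stands. The module is installed in compiled form; this text tells all that it offers.
- The arm moves only by the shell command python3 -m crank 'ROWS' [OPENING] [FORCE]. ROWS is JSON, a list of rows, each a list of 4 numbers: the shift along the world's x, y, z in m, then the turn about the world's z in rad. A call has 1 to 20 rows; each row shifts and turns the commanded pose from where the row before left it; what a row does not reach is not made up. A row lasts 1/8 s, in which the tool goes at most 62.5 mm and 10.7 degrees, less where a joint would pass 70% of its speed; a pose out of reach is approached as far as the arm can. A call with a gripper value outside its range is refused whole. OPENING is the closure in counts, from 0 (fully open) to 255 (shut), set as the call begins (- or left out, the last holds). The fingers move at their own pace and stop on an object; FORCE is the grip in N (left out, the last holds). Time passes only in rows, so rows that do not move let the fingers close. It gives the time, the measured TCP pose, the force, the opening and the grip force at its end, in the units of the state.
- bot.state(): the state, without advancing time (a new reading comes with each control period).
- bot.camera(name): name is "side" or "top"; returns the picture (384x512x3 uint8, blue, green, red); there is no depth.
- bot.get_calibration(name): a dict with "intrinsics" (3x3 intrinsics, pixels), "T" (4x4, takes a point from camera to world coordinates). Camera axes: x right, y down, z forward; pixel columns grow to the right and rows downward; lengths in mm; the calibration is good to about 2 mm. A picture is of the moment at which its call begins. get_calibration takes no time and is no camera call.
- bot.sign_off(): hands the job in; it is judged then, once.
Trained networks look in the newest picture that a camera, given by its name, has taken for a name from the list of things; names that differ only in an ending like _2 or _b are one class to them, and where a whole thing is asked for, a point or a joint stands for the part that bears it (a point fixed in the world has none). Each returns a list of dicts, best first, with "conf" (0 to 1); they miss things now and then, are a little off and sometimes report something else, mostly with a low value. They report only what shows in the picture. A call takes as long as a camera call. They do not tell look-alikes from the thing itself.
- bot.look_for(camera, thing): "rect" ([left, top, right, bottom] in pixels, round what is visible of it).
The state is a dict: "time": time; "joint_pos": joint angles; "qd": joint speeds; "joint_efforts": joint torques, N m; "tcp_pos": TCP position; "tool_rot": TCP orientation; "ft_force": force on the tool from outside, world axes, zero at the start; "wrist_torque": the same for the moment, N m; "finger_gap": opening from 0.0 (shut) to 1.0 (fully open); "gripper_force": force on a finger pad.
Only numpy, scipy, OpenCV 4.12 (cv2) and the standard library are available. Lean on these libraries where they do the work, as an engineer would, in place of code of your own. Each camera call takes 0.05 s, during which the arm holds its last target. There are 200 camera calls.

### The job

The display stand rocks on the table: first turn its two screw feet down until the stand is level and sits firmly on all four feet. Then stand every doll from the open drawer upright in a bore of its own in the stand, right down to the bottom of the bore, and push the empty drawer fully shut. Leave the other things on the table where they are.

Things in the scene. Friction and masses are not known exactly. Their poses are not given: they have to be found in the camera images.
- stand_top (a point): the display stand: a loose wooden block (2.8 kg), 210 mm along its x, 230 mm along its y, top 64 mm above the table when level. This point is the centre of the top, z up. In its frame two plain fixed feet lie at (-80,-88) and (+80,+88) mm, two screw feet at (-80,+88) (left) and (+80,-88) mm (right). It rocks on the fixed feet while the screw feet are too short
- stand: the same stand; this origin is 64 mm below the centre of its top, level with the undersides of the fixed feet. Four round blind bores, 54 mm across and 24 mm deep, open in its top at (-34,-36), (-34,+36), (+34,-36) and (+34,+36) mm in this frame
- knob_left_grip (a point): centre (half-way up) of the black bar knob of the left screw foot, at (-80,+88) mm in the stand's frame: an upright bar 52 mm long, 14 mm thick, 26 mm high, turning about its middle; pinch it across the 14 mm. Its length is this point's x, along the stand's x at joint value 0. At value 2.8 its underside is about 16 mm above the stand's top, 3 mm lower per rad
- knob_right_grip (a point): centre (half-way up) of the black bar knob of the right screw foot, at (+80,-88) mm in the stand's frame: an upright bar 52 mm long, 14 mm thick, 26 mm high, turning about its middle; pinch it across the 14 mm. Its length is this point's x, along the stand's x at joint value 0. At value 2.8 its underside is about 16 mm above the stand's top, 3 mm lower per rad
- knob_left (a joint): turn of the left knob, rad, growing clockwise seen from above, 0 to 5; it stays where left (friction 0.08 N m). Each rad clockwise lowers the foot and the knob by 3 mm. At 2.0 the unloaded rubber pad is even with the fixed feet; it gives 0.4 mm per N, so about 2.8 on both knobs is level with all four feet bearing; below 2.2 it hardly bears, above 3.4 it lifts the stand off a fixed foot
- knob_right (a joint): turn of the right knob, rad, growing clockwise seen from above, 0 to 5; it stays where left (friction 0.08 N m). Each rad clockwise lowers the foot and the knob by 3 mm. At 2.0 the unloaded rubber pad is even with the fixed feet; it gives 0.4 mm per N, so about 2.8 on both knobs is level with all four feet bearing; below 2.2 it hardly bears, above 3.4 it lifts the stand off a fixed foot
- foot_near: the fixed steel foot of the stand, 36 mm across, at (-80,-88) mm in its frame; origin at the middle of its underside
- foot_far: the fixed steel foot of the stand, 36 mm across, at (+80,+88) mm in its frame; origin at the middle of its underside
- pad_left: rubber pad under the left screw foot, 36 mm across; its underside is 6 mm above this origin along the stand's z
- pad_right: rubber pad under the right screw foot, 36 mm across; its underside is 6 mm above this origin along the stand's z
- doll0_center (a point): a turned wooden doll, 130 mm tall, 0.16 kg: round body 46 mm across up to 58 mm, then a neck, and a round head 32 mm across from 74 to 126 mm above its base. This point is on its axis 65 mm above its base, z up its axis. It stands in the open drawer at first (or is absent)
- doll1_center (a point): a turned wooden doll, 130 mm tall, 0.16 kg: round body 46 mm across up to 58 mm, then a neck, and a round head 32 mm across from 74 to 126 mm above its base. This point is on its axis 65 mm above its base, z up its axis. It stands in the open drawer at first (or is absent)
- doll2_center (a point): a turned wooden doll, 130 mm tall, 0.16 kg: round body 46 mm across up to 58 mm, then a neck, and a round head 32 mm across from 74 to 126 mm above its base. This point is on its axis 65 mm above its base, z up its axis. It stands in the open drawer at first (or is absent)
- doll3_center (a point): a turned wooden doll, 130 mm tall, 0.16 kg: round body 46 mm across up to 58 mm, then a neck, and a round head 32 mm across from 74 to 126 mm above its base. This point is on its axis 65 mm above its base, z up its axis. It stands in the open drawer at first (or is absent)
- drawer (a joint): how far the card-index cabinet's drawer is pulled out, m: 0 is shut, opening towards the robot along the cabinet's -x. It needs about 1 N to slide, and cannot be shut over standing dolls. Its walls reach 88 mm and its front 97 mm above the table, its inner floor is 22 mm above the table; a cross wall closes its rear part off
- drawer_front (a point): centre of the outer face of the drawer's front panel, 56 mm above the table; the point's x points into the cabinet (the way to push), its y along the panel, which is 254 mm wide and reaches from 15 to 97 mm above the table. A brass knob about 35 mm long stands out of the panel's middle line, so push the panel beside it
- jar: bystander: closed glass jar, 60 mm across, 90 mm tall; origin under its centre
- truck: bystander: wooden toy truck 120 mm long, 70 mm tall; origin under its centre
- screwdriver: bystander: screwdriver 160 mm long, lying on the table
- bowl: bystander: dark wooden bowl, 110 mm across, 45 mm tall; origin under its centre
- tin: bystander: flat steel tin 90 x 60 x 35 mm; origin under its centre
- top_toy: bystander: turned wooden toy, 60 mm across, 75 mm tall; origin under its centre
Mind the look-alikes: they are no part of the job. Leave any purple or red look-alike of the part that bears doll3_center alone.

How it is judged:
By the outcome, as a careful person would: the job done as asked, in the order asked, and still so for the second after the job is handed in, with the robot touching nothing.
Of doll0, doll1, doll2, doll3 only 3 to 4 are there at a start; the rules pass over those that are not, and their reading is None.
At some moment in a run one of doll0, doll1, doll2, doll3 may be knocked a few centimetres aside while the robot is not near it.
It also fails if it takes over 210 s, if anything falls off the work surface, if the arm or the gripper's body presses on something with over 40 N, if the wrist force passes 120 N, or if a joint passes its speed limit or range.

## Working session

There is one attempt and no reset: what is moved stays moved. The work goes in short steps, Python scripts to look and compute and a shell command to move; the robot and the scene stay as the last step left them, time stands still between calls to the robot, and variables do not carry over. Pictures are saved under pics/ and viewed, at most 14 in all, crops included, and the job is handed in when it is done.

```bash
mkdir -p pics; cat > h.py <<'E'
from rig import bot
import cv2, numpy as np
def ray(cam,u,v,z):
    c=bot.get_calibration(cam);K=np.array(c["intrinsics"]);T=np.array(c["T"])
    d=T[:3,:3]@np.linalg.solve(K,[u,v,1]);o=T[:3,3]
    return (o+d*(z-o[2])/d[2])[:2].round(1)
def proj(cam,p):
    c=bot.get_calibration(cam);K=np.array(c["intrinsics"]);T=np.linalg.inv(np.array(c["T"]))
    q=K@(T[:3,:3]@np.array(p,float)+T[:3,3]);return (q[:2]/q[2]).round(1)
def snap(cam,name,crop=None,s=1):
    im=bot.camera(cam)
    if name:
        o=im if crop is None else im[crop[1]:crop[3],crop[0]:crop[2]]
        cv2.imwrite("pics/"+name,cv2.resize(o,None,fx=s,fy=s,interpolation=cv2.INTER_CUBIC))
    return im
E
python3 - <<'E'
from h import *
for c in("top","side"):
    snap(c,c+"0.png",s=1.5)
    k=bot.get_calibration(c);print(c,np.array(k["intrinsics"]).round(1).tolist(),np.array(k["T"]).round(3).tolist())
    for t in ["stand","knob_left","knob_right","doll0_center","drawer_front","drawer"]:
        print(t,[(np.round(d["rect"]).tolist(),round(d["conf"],2)) for d in bot.look_for(c,t)][:7])
s=bot.state();print(s)
E
```

```text
top [[350.8, 0.0, 251.0], [0.0, 350.8, 193.8], [0.0, 0.0, 1.0]] [[0.019, -0.994, 0.111, 359.775], [-1.0, -0.018, 0.014, 60.242], [-0.012, -0.111, -0.994, 1364.108], [0.0, 0.0, 0.0, 1.0]]
stand [([195.0, 154.0, 262.0, 228.0], 0.71)]
knob_left [([207.0, 214.0, 218.0, 224.0], 0.64), ([246.0, 128.0, 268.0, 135.0], 0.33)]
knob_right [([243.0, 158.0, 252.0, 168.0], 0.65)]
doll0_center [([348.0, 192.0, 364.0, 207.0], 0.69)]
drawer_front [([298.0, 149.0, 374.0, 219.0], 0.6)]
drawer [([292.0, 148.0, 376.0, 222.0], 0.87)]
side [[433.1, 0.0, 255.6], [0.0, 433.1, 190.5], [0.0, 0.0, 1.0]] [[0.981, -0.117, 0.156, 328.037], [-0.195, -0.53, 0.826, -931.184], [-0.014, -0.84, -0.542, 748.88], [0.0, 0.0, 0.0, 1.0]]
stand [([205.0, 160.0, 299.0, 225.0], 0.7)]
knob_left [([208.0, 161.0, 223.0, 171.0], 0.43)]
knob_right [([280.0, 175.0, 299.0, 183.0], 0.64)]
doll0_center [([268.0, 266.0, 294.0, 301.0], 0.71)]
drawer_front [([240.0, 226.0, 347.0, 334.0], 0.69), ([284.0, 138.0, 300.0, 163.0], 0.59)]
drawer [([236.0, 224.0, 346.0, 332.0], 0.72)]
{'time': 0.7, 'joint_pos': array([-1.31888221,  0.38335286,  0.0163915 ,  1.37014028, -0.0063432 ,
        1.38819038, -0.04649549]), 'qd': array([ 0.0006046 ,  0.0012088 , -0.0009227 , -0.00048594,  0.00043573,
        0.00082935, -0.00018236]), 'joint_efforts': array([ 4.78633956e-04, -6.27170134e+01,  8.43002200e-01, -3.72019422e+01,
        1.65709422e-02,  2.57668697e-03,  1.49423369e-05]), 'tcp_pos': array([193.44793734, 594.27356147, 196.79041046]), 'tool_rot': array([[-9.50869565e-01,  3.09591759e-01, -1.13963511e-04],
       [ 3.09591762e-01,  9.50869571e-01, -1.09742658e-05],
       [ 1.04966893e-04, -4.57172595e-05, -9.99999993e-01]]), 'ft_force': array([-0.23237176, -0.13468202, -0.41578888]), 'wrist_torque': array([ 0.0061468 , -0.02494059, -0.03964144]), 'gripper_force': 0.0, 'finger_gap': 1.0008508873265265}
```

View pics/top0.png

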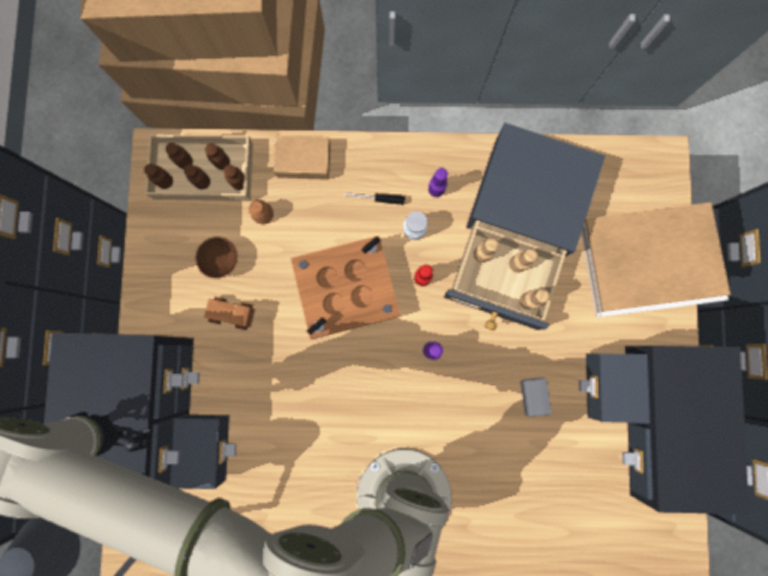

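View pics/side0.png

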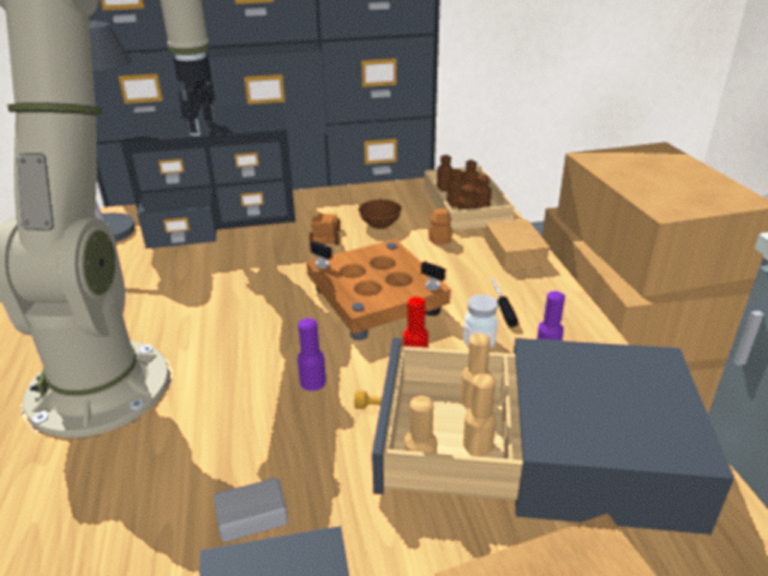

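Top view (1.5x): the stand is at about (345,287), with knobs at (317,326) and (371,245). The drawer is open with three dolls, heads at (487,249), (525,260) and (537,298). The red and purple look-alikes stand outside it.

```bash
python3 - <<'E'
from h import *
im=snap("top","c1.png",(190,145,380,230),4)
im=snap("side","c2.png",(195,150,355,340),3.1)
E
```

```text
(no output)
```

View pics/c1.png

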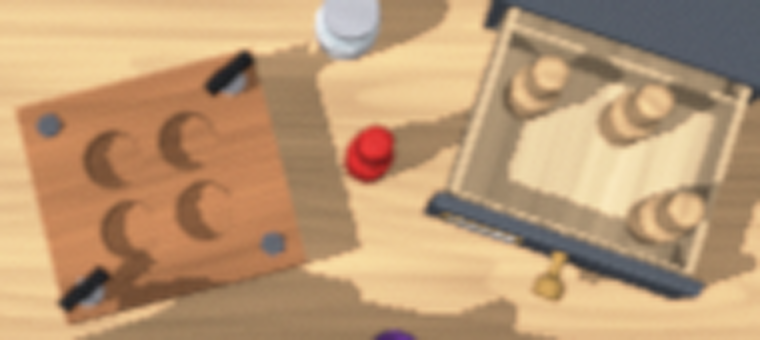

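View pics/c2.png

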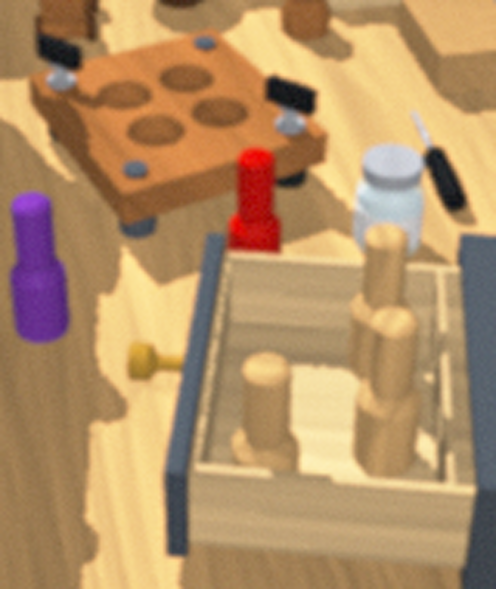

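Top crop (4x): the stand's corners are near (18,108), (258,55), (305,262) and (68,322). The doll tops are at (552,72), (654,100) and (686,209). Side crop: the same dolls are at (386,237), (394,322) and (267,368).

```bash
cat > fit.py <<'E'
from h import *
from scipy.optimize import least_squares
from scipy.spatial.transform import Rotation as R
t=lambda x,y:("top",x/4+190,y/4+145)
s=lambda x,y:("side",x/3.1+195,y/3.1+150)
def tri(a,b):
    f=lambda p:np.r_[proj(a[0],p)-a[1:],proj(b[0],p)-b[1:]]
    r=least_squares(f,[550,0,100],diff_step=1e-3);return r.x.round(1),r.fun.round(1)
E
cat > f1.py <<'E'
from fit import *
L=[((-80,-88,65),t(273,243)),((80,88,65),t(50,124)),((-80,-88,65),s(135,169)),((80,88,65),s(205,42)),
((-105,115,64),t(68,322)),((105,115,64),t(18,108)),((-105,-115,64),t(305,262)),((105,-115,64),t(256,55)),
((-105,115,64),s(33,80)),((-105,-115,64),s(120,195)),((105,-115,64),s(327,130)),((105,115,64),s(215,32))]
def W(p,q): return R.from_euler("ZYX",q[3:]).as_matrix()@np.array(p,float)+q[:3]
r=least_squares(lambda q:np.concatenate([proj(o[0],W(p,q))-o[1:] for p,o in L]),[540,180,0,.25,0,0],diff_step=1e-3,x_scale=[100,100,100,1,1,1])
q=r.x;print(q.round(3),r.fun.round(1))
for n,p in dict(kl=(-80,88,95),kr=(80,-88,95),top=(0,0,64),b1=(-34,-36,64),b2=(-34,36,64),b3=(34,-36,64),b4=(34,36,64)).items(): print(n,W(p,q).round(1))
for n,a,b in [("A",t(552,72),s(386,237)),("B",t(654,100),s(394,322)),("C",t(686,209),s(267,368)),
 ("kl",t(86,289),s(60,50)),("kr",t(231,72),s(292,93))]: print(n,*tri(a,b))
for n,u in dict(kl=[(66,300),(105,274)],kr=[(211,86),(251,58)]).items():
    p=[ray("top",*t(*x)[1:],110) for x in u];print(n,p,np.arctan2(*(p[1]-p[0])[::-1]))
for n,u in dict(dl=(430,205),dr=(700,290)).items(): print(n,ray("top",*t(*u)[1:],97))
E
python3 f1.py
```

```text
[5.15662e+02 1.53436e+02 0.00000e+00 2.63000e-01 0.00000e+00 0.00000e+00] [ 0.8 -0.2  0.7 -0.4 -1.   0.6 -0.7  0.7  0.4 -0.1  0.2 -1.   1.4 -0.2
  0.  -2.3 -2.3 -1.4 -0.5 -0.  -0.6  1.3 -1.  -1.1]
kl [415.5 217.6  95. ]
kr [615.8  89.3  95. ]
top [515.7 153.4  64. ]
b1 [492.2 109.8  64. ]
b2 [473.5 179.3  64. ]
b3 [557.9 127.5  64. ]
b4 [539.1 197.   64. ]
A [652.6   0.  100. ] [-55.   -9.9  -9.8 -30.9]
B [645.6   0.   99.5] [-80.5 -15.  -14.9 -57.8]
C [549.4   0.   97.9] [-88.9 -16.2  -8.6 -67.8]
kl [410.2   0.  100. ] [60.7  1.9  6.2 40.5]
kr [602.4   0.  100. ] [25.1  3.5  2.5 17.8]
kl [array([402.6, 234.9]), array([426.4, 200.7])] -0.9628230097985977
kr [array([598.8, 109.6]), array([625.2,  73.7])] -0.9367204326127523
dl [495.1 -90.9]
dr [ 422.7 -333.4]
```

```bash
sed -i 's/return (q\[:2\]\/q\[2\]).round(1)/return q[:2]\/q[2]/' h.py; sed -i 's/,diff_step=1e-3//' fit.py f1.py; python3 f1.py
```

```text
[ 5.18451e+02  1.54636e+02 -2.48300e+00  2.57000e-01 -1.90000e-02
 -2.60000e-02] [ 0.  -0.3  0.2 -0.7 -1.   0.5 -0.3  1.2 -0.2 -0.6 -0.1 -1.4  0.7 -0.2
 -0.4 -2.7 -1.7  0.  -0.6 -0.2 -0.5  0.3 -0.4 -0.6]
kl [416.4 221.3  88.7]
kr [615.8  91.8  96.2]
top [516.9 155.9  61.5]
b1 [493.1 112.5  61.8]
b2 [474.9 182.1  59.9]
b3 [558.9 129.7  63. ]
b4 [540.6 199.4  61.2]
A [ 612.5 -192.3  146. ] [ 0.2 -0.8 -0.5  0.1]
B [ 588.9 -281.6  145.2] [ 0.1 -0.8 -0.5  0.1]
C [ 494.  -307.8  146. ] [ 0.1 -1.  -0.6  0.1]
kl [416.7 218.5  99.3] [ 0.1 -1.  -0.8  0.1]
kr [617.7  91.4  99. ] [ 0.2 -0.9 -0.7  0.1]
kl [array([402.6, 234.9]), array([426.4, 200.7])] -0.9628230097985977
kr [array([598.8, 109.6]), array([625.2,  73.7])] -0.9367204326127523
dl [495.1 -90.9]
dr [ 422.7 -333.4]
```

```bash
python3 -m crank '[[0.0279,-0.0469,0,-0.08],[0.0279,-0.0469,0,-0.08],[0.0279,-0.0469,0,-0.08],[0.0279,-0.0469,0,-0.08],[0.0279,-0.0469,0,-0.08],[0.0279,-0.0469,0,-0.08],[0.0279,-0.0469,0,-0.08],[0.0279,-0.0469,0,-0.08],[0,0,0,0],[0,0,0,0]]' 110 30
```

```text
time: 2.05
tcp_pos: [416.4, 219.6, 196.9]
tool_rot: [[-0.578, 0.816, -0.0], [0.816, 0.578, 0.001], [0.001, 0.0, -1.0]]
ft_force: [-0.2, 1.1, 0.3]
finger_gap: 0.567
gripper_force: 0.0
```

```bash
python3 -m crank '[[0,0,-0.04,0],[0,0,-0.04,0],[0,0,-0.03,0],[0,0,-0.008,0],[0,0,0,0],[0,0,0,0]]' 110 30; python3 -m crank '[[0,0,0,0],[0,0,0,0],[0,0,0,0],[0,0,0,0],[0,0,0,0],[0,0,0,0]]' 255 35
```

```text
time: 2.8
tcp_pos: [417.4, 220.0, 80.1]
tool_rot: [[-0.578, 0.816, 0.002], [0.816, 0.578, 0.001], [0.0, 0.002, -1.0]]
ft_force: [-0.7, -1.1, -0.6]
finger_gap: 0.568
gripper_force: 0.0
time: 3.55
tcp_pos: [416.7, 219.0, 78.8]
tool_rot: [[-0.578, 0.816, -0.0], [0.816, 0.578, -0.0], [0.0, -0.0, -1.0]]
ft_force: [0.2, -0.1, 0.6]
finger_gap: -0.0
gripper_force: 0.0
```

```bash
python3 - <<'E'
from h import *
a=bot.camera("side")[110:240,170:310];b=bot.camera("top")[150:240,180:270]
f=lambda i,s:cv2.resize(i,s,interpolation=cv2.INTER_CUBIC)
cv2.imwrite("pics/g1.png",np.hstack([f(a,(420,390)),f(b,(360,390))]))
E
```

```text
(no output)
```

View pics/g1.png

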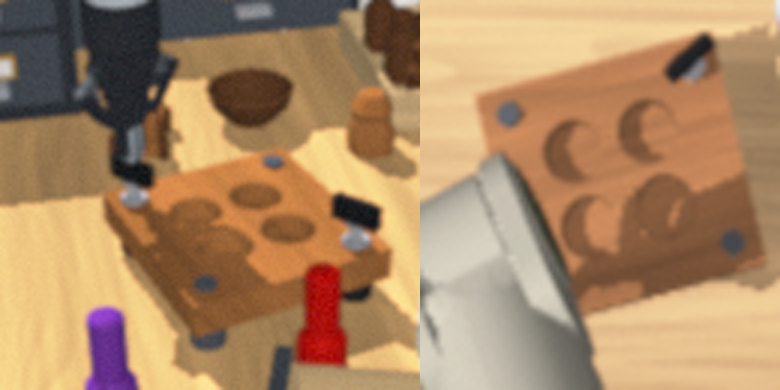

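```bash
python3 - <<'E'
from h import *
P=bot.state()["tcp_pos"]
print(P,bot.state()["finger_gap"],bot.state()["tool_rot"])
for z in (0,19,40): print((proj("side",P+[0,0,z])-[170,110])*3)
for p in [(416.4,221,98),(416.4,221,85)]: print((proj("side",p)-[170,110])*3)
E
python3 -m crank '[[0,0,0,0],[0,0,0,0]]' 255 35
```

```text
[416.63455541 219.06814589  78.74506508] -5.709939397974635e-07 [[-5.77849626e-01  8.16143237e-01 -1.62838928e-04]
 [ 8.16143253e-01  5.77849623e-01 -6.76795791e-05]
 [ 3.88601821e-05 -1.72008511e-04 -9.99999984e-01]]
[131.90090019 185.95682861]
[130.66209232 169.76880935]
[129.27013032 151.57946121]
[130.19715127 168.65309586]
[131.04840279 179.75036883]
time: 3.9
tcp_pos: [416.7, 219.1, 78.8]
tool_rot: [[-0.578, 0.816, -0.0], [0.816, 0.578, -0.0], [0.0, -0.0, -1.0]]
ft_force: [0.2, -0.5, -0.5]
finger_gap: 0.003
gripper_force: 0.0
```

```bash
python3 -m crank '[[0,0,-0.0004,-0.12],[0,0,-0.0004,-0.12],[0,0,-0.0004,-0.12],[0,0,0,0]]' 255 35;python3 - <<'E'
from h import *
print(bot.state()["wrist_torque"])
a=bot.camera("side")[130:190,190:250]
cv2.imwrite("pics/g2.png",cv2.resize(a,None,fx=8,fy=8,interpolation=cv2.INTER_CUBIC))
E
```

```text
time: 4.4
tcp_pos: [416.6, 219.1, 77.5]
tool_rot: [[-0.254, 0.967, -0.0], [0.967, 0.254, -0.0], [0.0, -0.0, -1.0]]
ft_force: [0.5, 0.8, -0.1]
finger_gap: -0.003
gripper_force: 0.0
[ 0.02619416  0.06219982 -0.0077379 ]
```

View pics/g2.png

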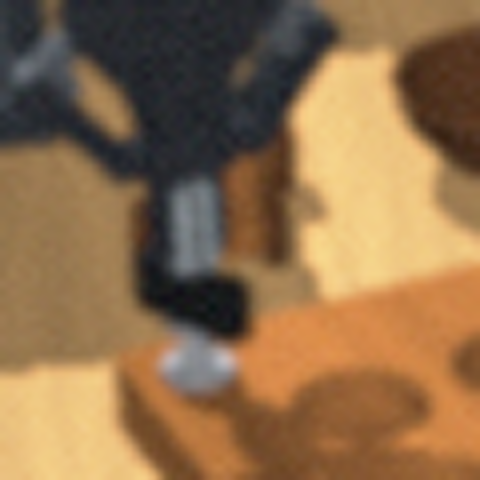

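```bash
python3 - <<'E'
from h import *
for P in [(193.4,594.3,196.8),(193.4,594.3,269.8)]:
  for c in ("side","top"): print(c,proj(c,P)*1.5)
im=cv2.imread("pics/side0.png")[30:160,130:270];im2=cv2.imread("pics/top0.png")[370:500,70:210]
print(bot.state()["joint_pos"])
cv2.imwrite("pics/g3.png",cv2.resize(np.hstack([im,im2]),None,fx=2.8,fy=2.8))
E
```

```text
side [205.47572087 146.94651397]
top [136.81808832 421.42473565]
side [200.3336157  116.68556672]
top [120.24530272 426.27212745]
[-0.90668606  0.1541816   0.389053    1.95435467 -0.06744267  1.04544397
 -0.2292236 ]
```

View pics/g3.png

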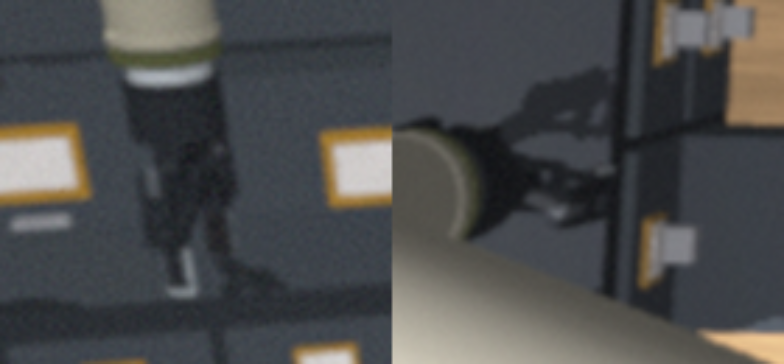

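```bash
python3 -m crank '[[0,0,0.05,0],[0,0,0.05,0],[0,0,0,0],[0,0,0,0]]' 255 35; python3 -c "
from h import *
for c in ('side','top'): cv2.imwrite('a_%s.png'%c,bot.camera(c))"
python3 -m crank '[[0,0,0,0],[0,0,0,0],[0,0,0,0],[0,0,0,0],[0,0,0,0],[0,0,0,0],[0,0,0,0],[0,0,0,0]]' 0 35
python3 - <<'E'
from h import *
S=bot.state();P=S["tcp_pos"];Y=S["tool_rot"][:,1]
for c in ('side','top'):
    b=bot.camera(c);a=cv2.imread('a_%s.png'%c)
    d=cv2.absdiff(a,b).max(2);m=cv2.morphologyEx((d>35).astype(np.uint8),cv2.MORPH_OPEN,np.ones((2,2)))
    n,l,st,ce=cv2.connectedComponentsWithStats(m)
    print(c,[x[:5].tolist() for x in st[1:] if x[4]>8])
    print("shut",proj(c,P),"open",[proj(c,P+[0,0,13]+k*42.5*Y) for k in(-1,1)])
    if c=="side":
        o=[i[130:190,185:245] for i in (a,b)]
        cv2.imwrite("pics/g4.png",cv2.resize(np.hstack(o),None,fx=6,fy=6,interpolation=cv2.INTER_CUBIC))
E
```

```text
time: 4.95
tcp_pos: [416.5, 219.1, 177.3]
tool_rot: [[-0.255, 0.967, -0.0], [0.967, 0.255, 0.0], [0.0, -0.0, -1.0]]
ft_force: [-0.6, -0.2, -1.8]
finger_gap: 0.001
gripper_force: 0.0
time: 6.05
tcp_pos: [416.7, 219.1, 177.6]
tool_rot: [[-0.253, 0.967, -0.0], [0.967, 0.253, 0.0], [0.0, -0.0, -1.0]]
ft_force: [-0.2, 0.5, -1.1]
finger_gap: 1.002
gripper_force: 0.0
side [[189, 105, 4, 3, 10], [227, 116, 2, 7, 14], [195, 122, 4, 11, 28], [206, 123, 12, 12, 92], [254, 195, 18, 8, 66], [233, 197, 25, 13, 170], [234, 232, 21, 26, 188], [244, 245, 7, 4, 17]]
shut [211.75878493 142.95596894] open [array([197.67510139, 141.96439887]), array([224.90124914, 136.01876213])]
top [[275, 178, 5, 3, 14], [248, 182, 12, 12, 66], [246, 193, 16, 16, 137], [267, 204, 29, 12, 137], [258, 209, 4, 3, 12]]
shut [208.54296762 215.18177921] open [array([210.84753177, 227.37764062]), array([205.23554921, 202.69292452])]
```

View pics/g4.png

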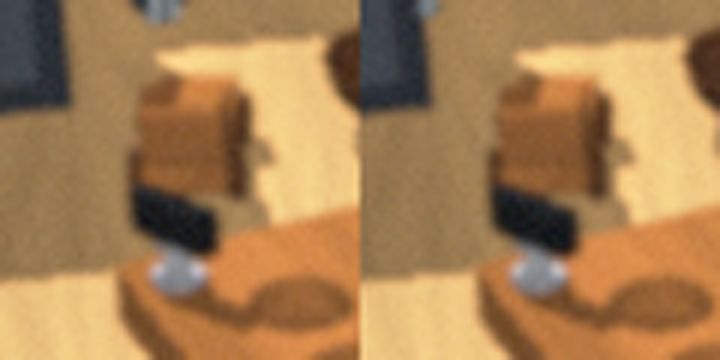

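```bash
python3 -m crank '[[0.007,0.05,0,0],[0.007,0.05,0,0],[0,0,-0.05,0],[0,0,-0.05,0],[0,0,-0.03,0],[0,0,0,0],[0,0,0,0],[0,0,0,0]]' 255 35; for i in 1; do python3 -m crank '[[0,0,-0.01,0],[0,0,-0.01,0],[0,0,-0.01,0],[0,0,-0.005,0],[0,0,0,0],[0,0,0,0]]'; done; python3 -c "
from h import *
P=bot.state()['tcp_pos'];print(proj('side',P),proj('top',P))
cv2.imwrite('pics/g5.png',cv2.resize(bot.camera('side')[90:210,150:270],None,fx=5,fy=5,interpolation=cv2.INTER_CUBIC))"
```

```text
time: 7.15
tcp_pos: [431.7, 320.0, 49.4]
tool_rot: [[-0.253, 0.967, 0.002], [0.967, 0.253, 0.002], [0.002, 0.003, -1.0]]
ft_force: [0.5, 0.3, -0.1]
finger_gap: -0.003
gripper_force: 0.0
time: 7.9
tcp_pos: [430.9, 319.2, 12.8]
tool_rot: [[-0.253, 0.967, 0.0], [0.967, 0.253, 0.0], [0.0, 0.0, -1.0]]
ft_force: [-0.4, 0.5, -0.2]
finger_gap: 0.001
gripper_force: 0.0
[216.06245857 173.75209922] [188.42950719 213.17631798]
```

View pics/g5.png

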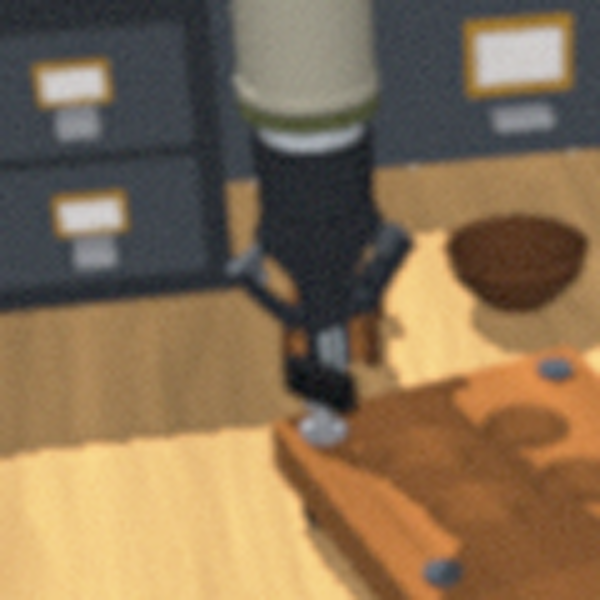

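```bash
python3 -m crank '[[0,0,-0.005,0],[0,0,-0.004,0],[0,0,0,0],[0,0,0,0]]';python3 -m crank '[[0,0,-0.003,0],[0,0,-0.001,0],[0,0,0,0],[0,0,0,0]]'
```

```text
time: 8.45
tcp_pos: [430.7, 319.1, 3.5]
tool_rot: [[-0.253, 0.967, -0.0], [0.967, 0.253, -0.0], [-0.0, -0.0, -1.0]]
ft_force: [1.6, 0.3, -0.5]
finger_gap: -0.001
gripper_force: 0.0
time: 8.95
tcp_pos: [430.7, 319.1, -0.4]
tool_rot: [[-0.253, 0.967, -0.0], [0.967, 0.253, 0.0], [0.0, 0.0, -1.0]]
ft_force: [-0.9, 0.0, 0.3]
finger_gap: -0.002
gripper_force: 0.0
```

```bash
for i in 1 2 3; do python3 -m crank '[[0,0,-0.003,0],[0,0,-0.002,0],[0,0,0,0]]'|egrep 'tcp|ft'; done
```

```text
tcp_pos: [430.5, 318.9, -5.7]
ft_force: [0.2, 0.4, 0.1]
tcp_pos: [430.5, 319.0, -10.7]
ft_force: [-0.1, -0.1, -0.0]
tcp_pos: [430.5, 318.9, -15.6]
ft_force: [0.8, -0.6, 0.3]
```

```bash
for i in 1 2 3 4; do python3 -m crank '[[0,0,-0.002,0],[0,0,-0.002,0],[0,0,0,0]]'|egrep 'tcp|ft'; done
```

```text
tcp_pos: [430.5, 319.0, -19.6]
ft_force: [-0.6, 0.1, -0.0]
tcp_pos: [430.6, 319.0, -23.6]
ft_force: [-0.7, 0.4, -0.5]
tcp_pos: [430.5, 318.9, -27.7]
ft_force: [-1.1, 0.5, -0.0]
tcp_pos: [430.5, 319.0, -31.6]
ft_force: [0.4, -0.3, -0.4]
```

```bash
for i in 1 2 3; do python3 -m crank '[[0,0,-0.001,0],[0,0,-0.001,0],[0,0,0,0]]'|egrep 'tcp|ft'; done
```

```text
tcp_pos: [430.6, 319.0, -33.5]
ft_force: [-0.3, 1.0, 0.5]
tcp_pos: [430.8, 319.2, -34.4]
ft_force: [-4.3, -2.2, 12.4]
tcp_pos: [430.9, 319.3, -34.5]
ft_force: [-11.1, -8.5, 34.6]
```

The reported TCP height is about 34 mm too low: shut fingers touch the table at reported z = -34. I'll allow for that from here on.

```bash
python3 -m crank '[[0,0,0.05,0],[0,0,0.05,0],[0,0,0.05,0],[-0.007,-0.05,0,0.18],[-0.007,-0.0495,0,0.18],[0,0,0,0],[0,0,0,0]]' 110 35;python3 -m crank '[[0,0,-0.035,0],[0,0,-0.03,0],[0,0,0,0],[0,0,0,0]]'
```

```text
time: 13.58
tcp_pos: [416.7, 220.0, 112.8]
tool_rot: [[-0.576, 0.817, 0.0], [0.817, 0.576, 0.001], [0.001, 0.001, -1.0]]
ft_force: [0.6, 0.3, 0.1]
finger_gap: 0.57
gripper_force: 0.0
time: 14.08
tcp_pos: [417.2, 220.5, 48.4]
tool_rot: [[-0.578, 0.816, 0.001], [0.816, 0.578, 0.0], [-0.0, 0.001, -1.0]]
ft_force: [-0.6, 0.1, 0.7]
finger_gap: 0.569
gripper_force: 0.0
```

```bash
python3 -m crank '[[0,0,-0.003,0],[0,0,0,0],[0,0,0,0],[0,0,0,0],[0,0,0,0],[0,0,0,0],[0,0,0,0]]' 255 35
```

```text
time: 14.95
tcp_pos: [417.0, 219.9, 44.8]
tool_rot: [[-0.578, 0.816, 0.001], [0.816, 0.578, 0.0], [0.0, 0.001, -1.0]]
ft_force: [3.2, 1.1, 1.8]
finger_gap: 0.153
gripper_force: 34.8
```

```bash
python3 -m crank '[[0,0,-0.0005,-0.16],[0,0,-0.0005,-0.16],[0,0,-0.0005,-0.16],[0,0,-0.0005,-0.16],[0,0,-0.0005,-0.16],[0,0,0,0]]';python3 -m crank '[[0,0,-0.0005,-0.16],[0,0,-0.0005,-0.16],[0,0,-0.0005,-0.16],[0,0,-0.0004,-0.16],[0,0,-0.0004,-0.15],[0,0,0,0],[0,0,0,0]]'
```

```text
time: 15.7
tcp_pos: [416.4, 219.7, 42.3]
tool_rot: [[0.185, 0.983, -0.001], [0.983, -0.185, 0.0], [0.0, -0.001, -1.0]]
ft_force: [-1.6, -0.4, 4.9]
finger_gap: 0.155
gripper_force: 34.5
time: 16.58
tcp_pos: [416.0, 220.1, 40.2]
tool_rot: [[0.827, 0.562, -0.001], [0.562, -0.827, 0.001], [-0.001, -0.001, -1.0]]
ft_force: [-4.0, 0.7, 9.5]
finger_gap: 0.157
gripper_force: 35.0
```

```bash
python3 -m crank '[[0,0,0,0],[0,0,0,0],[0,0,0.03,0],[0,0,0.04,0],[0.033,-0.0215,0,0.18],[0.033,-0.0215,0,0.18],[0.033,-0.0215,0,0.18],[0.033,-0.0215,0,0.18],[0.034,-0.0215,0,0.18],[0.034,-0.021,0,0.18],[0,0,0,0.18],[0,0,0,0.18],[0,0,0,0.168],[0,0,0,0],[0,0,0,0]]' 110 35;python3 -c "
from h import *
bot.camera('top')
for k in('knob_left','knob_right','stand'): print(k,[(d['rect'],d['conf']) for d in bot.look_for('top',k)][:2])"
```

```text
time: 18.45
tcp_pos: [615.8, 91.4, 109.5]
tool_rot: [[-0.586, 0.81, -0.001], [0.81, 0.586, -0.0], [0.0, -0.001, -1.0]]
ft_force: [0.0, 0.5, 0.4]
finger_gap: 0.567
gripper_force: 0.0
knob_left []
knob_right []
stand [([191.6, 164.0, 223.6, 224.5], 0.94)]
```

```bash
python3 -m crank '[[0,0,-0.035,0],[0,0,-0.029,0],[0,0,0,0],[0,0,0,0]]' 110 35; python3 -m crank '[[0,0,0,0],[0,0,0,0],[0,0,0,0],[0,0,0,0],[0,0,0,0],[0,0,0,0]]' 255 35
```

```text
time: 19.15
tcp_pos: [616.8, 91.6, 47.1]
tool_rot: [[-0.589, 0.808, 0.001], [0.808, 0.589, 0.0], [-0.001, 0.001, -1.0]]
ft_force: [0.4, -0.3, -0.1]
finger_gap: 0.57
gripper_force: 0.0
time: 19.9
tcp_pos: [618.5, 92.6, 47.9]
tool_rot: [[-0.59, 0.807, 0.006], [0.807, 0.59, 0.002], [-0.002, 0.005, -1.0]]
ft_force: [5.7, 1.9, 3.0]
finger_gap: 0.16
gripper_force: 38.4
```

```bash
python3 -m crank '[[0.002,0.001,0,0],[0,0,-0.0005,-0.16],[0,0,-0.0005,-0.16],[0,0,-0.0005,-0.16],[0,0,-0.0005,-0.16],[0,0,-0.0005,-0.16],[0,0,0,0]]';python3 -m crank '[[0,0,-0.0005,-0.16],[0,0,-0.0005,-0.16],[0,0,-0.0005,-0.16],[0,0,-0.0004,-0.16],[0,0,-0.0004,-0.16],[0,0,0,0],[0,0,0,0]]'
```

```text
time: 20.78
tcp_pos: [618.5, 92.5, 44.7]
tool_rot: [[0.172, 0.985, 0.001], [0.985, -0.172, 0.0], [0.0, 0.001, -1.0]]
ft_force: [-0.2, -0.1, 9.1]
finger_gap: 0.154
gripper_force: 39.8
time: 21.65
tcp_pos: [618.0, 92.9, 42.5]
tool_rot: [[0.825, 0.565, 0.0], [0.565, -0.825, 0.001], [0.001, -0.001, -1.0]]
ft_force: [-2.8, -0.6, 11.6]
finger_gap: 0.153
gripper_force: 40.0
```

```bash
python3 -m crank '[[0,0,0,0],[0,0,0,0],[0,0,0.05,0],[0,0,0.05,0],[0,0,0.045,0],[-0.001,-0.0475,0,-0.15],[-0.001,-0.0475,0,-0.15],[-0.001,-0.0475,0,-0.15],[-0.001,-0.0475,0,-0.15],[-0.001,-0.0475,0,-0.15],[-0.001,-0.0475,0,-0.14],[0,0,0,0],[0,0,0,0]]' 110 35;python3 -c "
from h import *
print(bot.state()['joint_pos'])
a=bot.camera('top')[145:235,185:275];b=bot.camera('side')[150:240,195:305]
f=lambda i,s:cv2.resize(i,s,interpolation=cv2.INTER_CUBIC)
cv2.imwrite('pics/k1.png',np.hstack([f(a,(360,360)),f(b,(440,360))]))"
```

```text
time: 23.28
tcp_pos: [611.9, -192.1, 185.6]
tool_rot: [[0.959, -0.285, -0.001], [-0.285, -0.959, 0.001], [-0.001, -0.0, -1.0]]
ft_force: [0.3, 0.5, 0.1]
finger_gap: 0.567
gripper_force: 0.0
[-0.38057431  0.58723578  1.00112882  1.36873837 -0.48979948  1.44556258
 -1.258026  ]
```

View pics/k1.png

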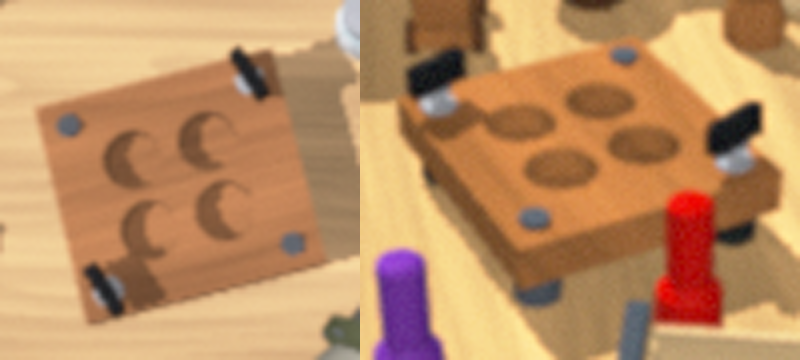

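Both knobs have turned about 90° clockwise. In the left half, the bars run (88,268)-(120,312) and (237,52)-(266,96). I'll refit the stand pose.

```bash
cat > f2.py <<'E'
from fit import *
t=lambda x,y:("top",x/4+185,y/4+145)
s=lambda x,y:("side",x/4+195,y/4+150)
L=[((-80,-88,65),t(292,243)),((80,88,65),t(69,125)),((-80,-88,65),s(175,217)),((80,88,65),s(265,54)),
((-105,115,64),t(88,323)),((105,115,64),t(38,107)),((-105,-115,64),t(327,262)),((105,-115,64),t(270,52)),
((-105,115,64),s(40,100)),((-105,-115,64),s(155,250)),((105,-115,64),s(420,178)),((105,115,64),s(275,38))]
def W(p,q): return R.from_euler("ZYX",q[3:]).as_matrix()@np.array(p,float)+q[:3]
r=least_squares(lambda q:np.concatenate([proj(o[0],W(p,q))-o[1:] for p,o in L]),[540,180,0,.25,0,0],x_scale=[100,100,100,1,1,1],loss="soft_l1")
q=r.x;print(q.round(3),r.fun.round(1))
if __name__=="__main__":
  # level fit
  r=least_squares(lambda q:np.concatenate([proj(o[0],W(p,np.r_[q[:2],0,q[2],0,0]))-o[1:] for p,o in L]),[540,180,.25],x_scale=[100,100,1],loss="soft_l1")
  q2=np.r_[r.x[:2],0,r.x[2],0,0];print(q2.round(3),r.fun.round(1))
  for n,p in dict(b1=(-34,-36,64),b2=(-34,36,64),b3=(34,-36,64),b4=(34,36,64)).items(): print(n,W(p,q2).round(1),W(p,q).round(1))
  for u in ([(88,268),(120,312)],[(237,52),(266,96)]):
    p=[ray("top",*t(*x)[1:],106) for x in u];a=np.arctan2(*(p[1]-p[0])[::-1]);print(a,(q2[3]-a)%np.pi)
  print("red",ray("top",282,182,65))
E
python3 f2.py
```

```text
[ 5.15865e+02  1.56678e+02 -2.99400e+00  2.65000e-01  1.40000e-02
  2.00000e-03] [ 0.2 -0.5  0.2 -0.7 -0.9  0.8 -0.8  1.2 -0.3 -0.6 -0.5 -0.7  0.1 -0.5
  0.6 -1.7 -1.5 -0.8 -0.2  0.2 -0.1 -0.6 -0.3  0.3]
[5.16350e+02 1.55491e+02 0.00000e+00 2.64000e-01 0.00000e+00 0.00000e+00] [ 0.5 -0.4  0.4 -0.8 -1.1  0.4 -0.9  0.4 -0.1 -0.5 -0.3 -0.9  0.5 -0.4
  0.9 -1.8 -1.6 -1.  -0.4 -0.1 -0.  -1.7 -0.3 -0.6]
b1 [492.9 111.9  64. ] [493.4 113.1  61.4]
b2 [474.1 181.4  64. ] [474.5 182.6  61.5]
b3 [558.6 129.6  64. ] [559.  131.   60.5]
b4 [539.8 199.1  64. ] [540.1 200.4  60.6]
-2.4834107072602323 2.7477738889115053
-2.5478856053583696 2.8122487870096426
red [551.  -36.6]
```

```bash
python3 -m crank '[[0,0,-0.04,0],[0,0,-0.04,0],[0,0,-0.025,0],[0,0,-0.011,0],[0,0,0,0],[0,0,0,0]]' 100 30; python3 -m crank '[[0,0,0,0],[0,0,0,0],[0,0,0,0],[0,0,0,0],[0,0,0,0]]' 255 30
```

```text
time: 24.12
tcp_pos: [612.8, -192.5, 71.4]
tool_rot: [[0.959, -0.284, 0.002], [-0.284, -0.959, -0.0], [0.002, -0.0, -1.0]]
ft_force: [0.2, -0.5, -0.0]
finger_gap: 0.604
gripper_force: 0.0
time: 24.75
tcp_pos: [612.8, -192.5, 71.1]
tool_rot: [[0.959, -0.285, 0.002], [-0.285, -0.959, -0.0], [0.002, -0.001, -1.0]]
ft_force: [0.7, 1.0, 7.1]
finger_gap: 0.368
gripper_force: 29.7
```

```bash
python3 -m crank '[[0,0,0.04,0],[0,0,0.04,0],[0,0,0.04,0],[-0.009,0.049,0,0],[-0.009,0.049,0,0],[-0.009,0.049,0,0],[-0.009,0.049,0,0],[-0.009,0.049,0,0],[-0.009,0.049,0,0],[-0.009,0.049,0,0],[-0.009,0.049,0,0],[0,0,0,0],[0,0,0,0],[0,0,0,0]]'
cat > chk.py <<'E'
from h import *
# doll in hand: base at reported tcp z - 47
P=bot.state()["tcp_pos"];b=P[2]-47
bot.camera("side")
print("expect body c",proj("side",P-[0,0,P[2]-b-29]),"base",proj("side",[P[0],P[1],b]),"px per mm x",(proj("side",P+[10,0,0])-proj("side",P))/10)
print([(np.round(d["rect"],1).tolist(),round(d["conf"],2)) for d in bot.look_for("side","doll0_center")])
E
python3 chk.py; python3 -c "
from h import *
cv2.imwrite('pics/p1.png',cv2.resize(bot.camera('side')[70:340,170:370],None,fx=2.2,fy=2.2))"
```

```text
time: 26.5
tcp_pos: [540.3, 197.7, 190.1]
tool_rot: [[0.958, -0.288, 0.0], [-0.288, -0.958, -0.0], [0.0, 0.0, -1.0]]
ft_force: [0.1, -0.3, -2.3]
finger_gap: 0.364
gripper_force: 30.5
expect body c [254.46276354 143.61102504] base [254.61196178 152.33793723] px per mm x [ 0.33473284 -0.03347264]
[([267.8, 265.2, 291.3, 299.3], 0.91)]
```

View pics/p1.png

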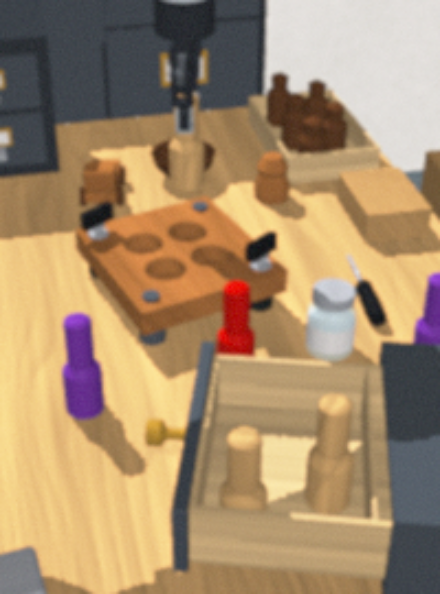

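```bash
python3 -m crank '[[0.0005,0.002,-0.03,0],[0,0,-0.03,0],[0,0,-0.013,0],[0,0,0,0],[0,0,0,0]]';  python3 -m crank '[[0,0,-0.006,0],[0,0,-0.006,0],[0,0,0,0],[0,0,0,0]]'
```

```text
time: 27.28
tcp_pos: [541.3, 201.5, 118.2]
tool_rot: [[0.958, -0.285, 0.002], [-0.285, -0.958, 0.001], [0.001, -0.001, -1.0]]
ft_force: [0.0, -0.8, -1.3]
finger_gap: 0.367
gripper_force: 30.4
time: 27.78
tcp_pos: [540.5, 201.6, 105.0]
tool_rot: [[0.959, -0.285, 0.0], [-0.285, -0.959, -0.0], [0.0, 0.0, -1.0]]
ft_force: [0.3, -0.4, -2.6]
finger_gap: 0.365
gripper_force: 30.4
```

```bash
python3 -m crank '[[0,-0.001,-0.006,0],[0,0,-0.005,0],[0,0,0,0],[0,0,0,0]]'|egrep 'tcp|ft';  python3 -m crank '[[0,0,-0.003,0],[0,0,-0.002,0],[0,0,0,0],[0,0,0,0]]'|egrep 'tcp|ft'
```

```text
tcp_pos: [540.5, 200.6, 94.0]
ft_force: [-0.3, 0.6, -0.6]
tcp_pos: [540.7, 200.7, 89.2]
ft_force: [-0.2, -0.0, 1.2]
```

```bash
for i in 1 2 ; do python3 -m crank '[[0,0,-0.001,0],[0,0,-0.001,0],[0,0,0,0]]'|egrep 'tcp|ft'; done
```

```text
tcp_pos: [541.5, 200.9, 89.0]
ft_force: [-4.0, -0.3, 16.4]
tcp_pos: [542.4, 200.9, 88.8]
ft_force: [-8.2, -1.8, 29.9]
```

```bash
python3 -m crank '[[0,0,0.003,0],[0,0,0,0],[0,0,0,0],[0,0,0,0],[0,0,0.035,0],[0,0,0.035,0],[0,0,0.033,0],[0,0,0,0]]' 100 30
python3 - <<'E'
from h import *
for c in ("side","top"):
    bot.camera(c);print(c,[(np.round(d["rect"],1).tolist(),round(d["conf"],2)) for d in bot.look_for(c,"doll0_center")+bot.look_for(c,"doll1_center")])
for n,p in dict(B=(588.9,-281.6),C=(494,-307.8),A=(540.5,200.5)).items(): print(n,[proj(c,(*p,z)).round(1).tolist() for c in("side","top") for z in((22,152) if n!="A" else (40,170))])
E
```

```text
time: 30.52
tcp_pos: [542.0, 200.6, 193.3]
tool_rot: [[0.958, -0.285, 0.004], [-0.285, -0.958, 0.002], [0.003, -0.003, -1.0]]
ft_force: [0.6, -0.1, -0.6]
finger_gap: 0.607
gripper_force: 0.0
side [([270.8, 265.1, 293.8, 302.5], 0.76), ([317.5, 253.7, 337.5, 305.6], 0.64)]
top [([349.6, 192.1, 364.3, 203.6], 0.56), ([340.7, 160.0, 361.4, 179.2], 0.53), ([298.6, 147.5, 376.0, 220.4], 0.3)]
B [[317.9, 295.8], [321.9, 251.5], [344.8, 175.0], [354.2, 168.9]]
C [[279.5, 311.4], [280.6, 266.6], [351.9, 199.6], [362.2, 196.0]]
A [[255.0, 181.3], [254.3, 143.8], [219.2, 184.6], [215.4, 179.4]]
```

```bash
python3 - <<'E'
from h import *
a=bot.camera('top')[150:230,295:375];b=bot.camera('side')[130:320,200:350]
f=lambda i,s:cv2.resize(i,s,interpolation=cv2.INTER_CUBIC)
cv2.imwrite('pics/p2.png',np.hstack([f(a,(360,360)),f(b,(420,532))[172:]*1 if 0 else cv2.resize(b,(284,360),interpolation=cv2.INTER_CUBIC)]))
E
```

```text
(no output)
```

View pics/p2.png

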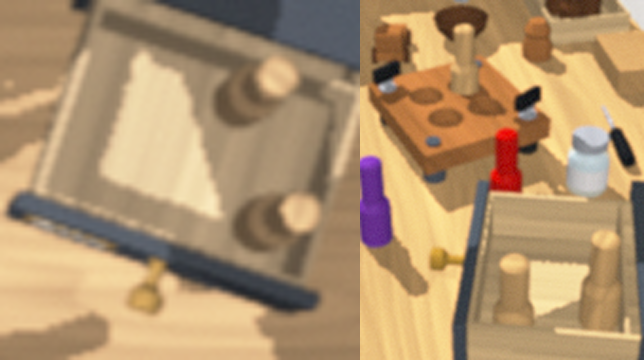

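Doll A is upright and down in its bore. B has been knocked: its head is now at top (277,75) and side (604,238). C has not moved.

```bash
python3 - <<'E'
from fit import *
t=lambda x,y:("top",x/4.5+295,y/4.5+150)
s=lambda x,y:("side",(x-360)/1.893+200,y/1.8947+130)
print(tri(t(277,75),s(604,238)),tri(t(299,212),s(514,260)))
E
```

```text
(array([ 600.2, -291.8,  147.1]), array([ 0.1, -0.7, -0.4,  0.1])) (array([ 494.6, -306.8,  148.9]), array([ 0.2, -1.1, -0.7,  0.1]))
```

```bash
python3 -m crank '[[0.006,-0.0492,0,0],[0.006,-0.0492,0,0],[0.006,-0.0492,0,0],[0.006,-0.0492,0,0],[0.006,-0.0492,0,0],[0.006,-0.0492,0,0],[0.006,-0.0492,0,0],[0.006,-0.0492,0,0],[0.006,-0.0492,0,0],[0.006,-0.0492,0,0],[0,0,0,0],[0,0,0,0],[0,0,0,0]]' 100 30
```

```text
time: 32.55
tcp_pos: [601.2, -289.6, 190.7]
tool_rot: [[0.959, -0.283, 0.0], [-0.283, -0.959, 0.001], [-0.0, -0.001, -1.0]]
ft_force: [0.0, -0.2, 0.1]
finger_gap: 0.614
gripper_force: 0.0
```

```bash
python3 -m crank '[[-0.001,-0.002,-0.04,0],[0,0,-0.04,0],[0,0,-0.028,0],[0,0,-0.012,0],[0,0,0,0],[0,0,0,0]]' 100 30; python3 -m crank '[[0,0,0,0],[0,0,0,0],[0,0,0,0],[0,0,0,0],[0,0,0,0]]' 255 30
```

```text
time: 33.3
tcp_pos: [600.3, -293.7, 72.6]
tool_rot: [[0.959, -0.285, 0.002], [-0.285, -0.959, -0.001], [0.002, 0.0, -1.0]]
ft_force: [0.0, -0.3, 0.4]
finger_gap: 0.607
gripper_force: 0.0
time: 33.92
tcp_pos: [600.2, -293.7, 72.3]
tool_rot: [[0.959, -0.285, 0.002], [-0.285, -0.959, -0.0], [0.002, -0.0, -1.0]]
ft_force: [0.0, 1.6, 6.6]
finger_gap: 0.368
gripper_force: 29.7
```

```bash
python3 -m crank '[[0,0,0.04,0],[0,0,0.04,0],[0,0,0.04,0],[-0.0045,0.0471,0,0],[-0.0045,0.0471,0,0],[-0.0045,0.0471,0,0],[-0.0045,0.0471,0,0],[-0.0045,0.0471,0,0],[-0.0045,0.0471,0,0],[-0.0045,0.0471,0,0],[-0.0045,0.0471,0,0],[-0.0045,0.0471,0,0],[0,0,0,0],[0,0,0,0],[0,0,0,0]]'
python3 chk.py; python3 -c "
from h import *
im=bot.camera('side');P=bot.state()['tcp_pos'];u,v=proj('side',P-[0,0,18]).round().astype(int)
hsv=cv2.cvtColor(cv2.GaussianBlur(im,(3,3),0),cv2.COLOR_BGR2GRAY)
for r in range(v-8,v+6,2): print(r,hsv[r,u-14:u+15].tolist())"
```

```text
time: 35.8
tcp_pos: [559.1, 128.7, 191.1]
tool_rot: [[0.958, -0.288, 0.0], [-0.288, -0.958, -0.0], [0.0, 0.0, -1.0]]
ft_force: [-0.0, 0.1, -1.7]
finger_gap: 0.369
gripper_force: 30.4
expect body c [265.67218441 153.38181723] base [265.68569709 162.36912345] px per mm x [ 0.34831594 -0.03620949]
[([271.2, 264.8, 292.3, 300.2], 0.94), ([142.7, 318.7, 188.9, 359.4], 0.75), ([208.6, 162.3, 223.3, 173.1], 0.64)]
145 [198, 197, 198, 201, 200, 192, 186, 187, 192, 188, 174, 160, 154, 155, 153, 149, 145, 145, 146, 144, 139, 133, 130, 130, 133, 135, 137, 138, 136]
147 [168, 166, 168, 171, 171, 165, 162, 165, 172, 176, 173, 168, 162, 157, 154, 152, 152, 153, 152, 149, 141, 132, 128, 130, 133, 135, 136, 136, 136]
149 [139, 139, 144, 151, 154, 150, 144, 138, 137, 141, 146, 151, 152, 151, 150, 151, 154, 153, 150, 143, 135, 129, 128, 131, 133, 133, 134, 135, 135]
151 [137, 139, 146, 153, 154, 149, 142, 134, 130, 131, 136, 141, 146, 149, 150, 150, 151, 149, 145, 139, 132, 127, 129, 133, 136, 137, 139, 142, 144]
153 [137, 140, 146, 151, 152, 147, 141, 134, 131, 131, 135, 144, 151, 153, 152, 151, 149, 148, 145, 139, 132, 131, 144, 163, 175, 181, 187, 192, 195]
155 [138, 143, 148, 151, 151, 147, 139, 132, 129, 133, 140, 147, 153, 155, 153, 151, 149, 147, 144, 138, 132, 139, 166, 199, 217, 219, 216, 213, 211]
157 [139, 144, 149, 151, 151, 146, 139, 133, 131, 134, 142, 150, 155, 156, 153, 149, 148, 146, 143, 137, 131, 137, 165, 200, 219, 222, 220, 216, 213]
```

```bash
python3 -m crank '[[0,0,-0.03,0],[0,0,-0.03,0],[0,0,-0.013,0],[0,0,0,0],[0,0,0,0]]'|egrep 'tcp|ft';  python3 -m crank '[[0,0,-0.005,0],[0,0,-0.005,0],[0,0,0,0],[0,0,0,0]]'|egrep 'tcp|ft'
```

```text
tcp_pos: [559.8, 130.3, 119.2]
ft_force: [0.9, 0.2, -0.2]
tcp_pos: [559.0, 130.5, 108.0]
ft_force: [0.4, 0.2, -1.9]
```

```bash
python3 -m crank '[[0.0005,0,-0.007,0],[0,0,-0.006,0],[0,0,0,0],[0,0,0,0]]'|egrep 'tcp|ft';  python3 -m crank '[[0,0,-0.002,0],[0,0,-0.002,0],[0,0,0,0],[0,0,0,0]]'|egrep 'tcp|ft';python3 -m crank '[[0,0,-0.001,0],[0,0,-0.001,0],[0,0,0,0]]'|egrep 'tcp|ft'
```

```text
tcp_pos: [559.5, 130.4, 95.0]
ft_force: [0.9, -0.9, -0.9]
tcp_pos: [559.5, 130.5, 91.0]
ft_force: [1.2, 0.1, -1.5]
tcp_pos: [560.1, 130.5, 90.1]
ft_force: [-2.5, -0.1, 7.7]
```

```bash
python3 -m crank '[[0,0,0.001,0],[0,0,0,0],[0,0,0,0],[0,0,0,0],[0,0,0.035,0],[0,0,0.035,0],[0,0,0.032,0],[-0.0073,-0.0487,0,0],[-0.0073,-0.0487,0,0],[-0.0073,-0.0487,0,0],[-0.0073,-0.0487,0,0],[-0.0073,-0.0487,0,0],[-0.0073,-0.0487,0,0],[-0.0073,-0.0487,0,0],[-0.0073,-0.0487,0,0],[-0.0073,-0.0487,0,0],[0,0,0,0],[0,0,0,0]]' 100 30
python3 - <<'E'
from h import *
for c in ("side","top"):
    bot.camera(c);print(c,[(np.round(d["rect"],1).tolist(),round(d["conf"],2)) for d in bot.look_for(c,"doll0_center")])
E
```

```text
time: 40.7
tcp_pos: [493.7, -307.8, 191.8]
tool_rot: [[0.958, -0.286, -0.0], [-0.286, -0.958, 0.0], [-0.0, -0.0, -1.0]]
ft_force: [-0.4, 1.6, -0.0]
finger_gap: 0.609
gripper_force: 0.0
side [([269.8, 266.2, 293.2, 301.3], 0.58)]
top [([346.5, 193.5, 362.7, 207.4], 0.75)]
```

C has not moved, so I'll descend and grasp it.

```bash
python3 -m crank '[[0.0005,0,-0.04,0],[0,0,-0.04,0],[0,0,-0.028,0],[0,0,-0.012,0],[0,0,0,0],[0,0,0,0]]' 100 30; python3 -m crank '[[0,0,0,0],[0,0,0,0],[0,0,0,0],[0,0,0,0],[0,0,0,0]]' 255 30
```

```text
time: 41.65
tcp_pos: [495.0, -308.2, 73.3]
tool_rot: [[0.959, -0.285, 0.002], [-0.285, -0.959, -0.001], [0.002, 0.0, -1.0]]
ft_force: [0.4, 0.1, 0.1]
finger_gap: 0.607
gripper_force: 0.0
time: 42.28
tcp_pos: [494.8, -308.6, 73.1]
tool_rot: [[0.958, -0.285, 0.002], [-0.285, -0.958, -0.001], [0.002, 0.0, -1.0]]
ft_force: [-0.7, -1.0, 6.0]
finger_gap: 0.363
gripper_force: 29.9
```

```bash
python3 -m crank '[[0,0,0.04,0],[0,0,0.04,0],[0,0,0.04,0],[0,0.0468,0,0],[0,0.0468,0,0],[0,0.0468,0,0],[0,0.0468,0,0],[0,0.0468,0,0],[0,0.0468,0,0],[0,0.0468,0,0],[0,0.0468,0,0],[0,0.0468,0,0],[0,0,0,0],[0,0,0,0],[0,0,0,0]]'
python3 -c "
from h import *
im=bot.camera('side');P=bot.state()['tcp_pos'];u,v=proj('side',P-[0,0,18]);print(u);u,v=int(round(u)),int(round(v))
hsv=cv2.cvtColor(cv2.GaussianBlur(im,(3,3),0),cv2.COLOR_BGR2GRAY)
for r in range(v-2,v+8,3): print(r,hsv[r,u-14:u+15].tolist())"
```

```text
time: 44.15
tcp_pos: [494.3, 111.8, 192.0]
tool_rot: [[0.958, -0.287, -0.0], [-0.287, -0.958, 0.0], [-0.0, -0.0, -1.0]]
ft_force: [0.1, -0.4, -1.8]
finger_gap: 0.365
gripper_force: 30.4
244.1115276856609
156 [167, 190, 204, 208, 207, 198, 175, 149, 136, 134, 137, 140, 142, 144, 145, 145, 145, 145, 145, 141, 136, 130, 129, 137, 145, 150, 151, 147, 136]
159 [210, 208, 207, 207, 208, 202, 181, 155, 138, 134, 136, 139, 140, 142, 143, 144, 145, 146, 144, 141, 135, 131, 130, 138, 146, 150, 148, 142, 133]
162 [210, 210, 208, 207, 208, 203, 184, 157, 138, 135, 137, 139, 140, 142, 143, 144, 144, 144, 142, 139, 134, 130, 131, 138, 145, 147, 146, 142, 132]
165 [190, 206, 206, 202, 199, 194, 178, 153, 136, 133, 136, 139, 140, 141, 142, 143, 144, 143, 141, 138, 133, 128, 129, 137, 147, 153, 154, 151, 145]
```

```bash
python3 -m crank '[[-0.0005,0,-0.03,0],[0,0,-0.03,0],[0,0,-0.013,0],[0,0,0,0],[0,0,0,0]]'|egrep 'tcp|ft';  python3 -m crank '[[0,0,-0.005,0],[0,0,-0.005,0],[0,0,0,0],[0,0,0,0]]'|egrep 'tcp|ft'
```

```text
tcp_pos: [494.6, 113.2, 120.1]
ft_force: [0.3, 0.5, -1.9]
tcp_pos: [493.8, 113.3, 109.0]
ft_force: [-0.4, -0.2, -2.0]
```

```bash
python3 -m crank '[[0,0,-0.006,0],[0,0,-0.006,0],[0,0,0,0],[0,0,0,0]]'|egrep 'tcp|ft';  python3 -m crank '[[0,0,-0.002,0],[0,0,-0.002,0],[0,0,0,0],[0,0,0,0]]'|egrep 'tcp|ft';python3 -m crank '[[0,0,-0.001,0],[0,0,-0.001,0],[0,0,0,0]]'|egrep 'tcp|ft'
```

```text
tcp_pos: [493.8, 113.3, 97.0]
ft_force: [0.9, 0.1, -1.9]
tcp_pos: [493.8, 113.4, 93.0]
ft_force: [-0.7, -0.7, -2.3]
tcp_pos: [493.9, 113.4, 91.1]
ft_force: [0.1, 0.6, 1.5]
```

```bash
python3 -m crank '[[0,0,0,0],[0,0,0,0],[0,0,0,0],[0,0,0.035,0],[0,0,0.035,0],[0,0,0.03,0],[-0.0112,-0.0464,0,0],[-0.0112,-0.0464,0,0],[-0.0112,-0.0464,0,0],[-0.0112,-0.0464,0,0],[-0.0112,-0.0464,0,0],[-0.0112,-0.0464,0,0],[-0.0112,-0.0464,0,0],[-0.0112,-0.0464,0,0],[0,0,0,0],[0,0,0,0],[0,0,0,0]]' 100 30
python3 - <<'E'
from h import *
a=bot.camera('top')[145:235,190:380];b=bot.camera('side')[130:330,190:350]
f=lambda i,s:cv2.resize(i,s,interpolation=cv2.INTER_CUBIC)
cv2.imwrite('pics/q1.png',np.hstack([f(a,(480,227)).copy() if 0 else cv2.copyMakeBorder(f(a,(500,237)),0,113,0,0,cv2.BORDER_CONSTANT),f(b,(280,350))]))
E
```

```text
time: 48.82
tcp_pos: [401.8, -256.0, 191.4]
tool_rot: [[0.958, -0.285, 0.002], [-0.285, -0.958, -0.0], [0.002, -0.0, -1.0]]
ft_force: [0.0, 0.4, -0.7]
finger_gap: 0.608
gripper_force: 0.0
```

View pics/q1.png

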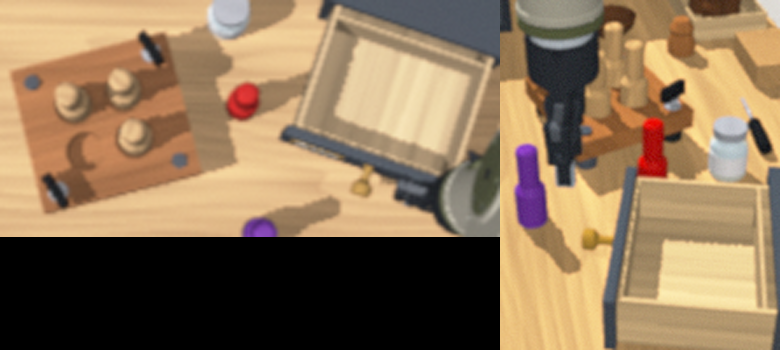

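The three dolls stand upright in three bores and the drawer is empty. Next is pushing it shut.

```bash
python3 -m crank '[[0,0,0,0],[0,0,-0.05,0],[0,0,-0.05,0],[0,0,-0.035,0],[0,0,-0.018,0],[0,0,0,0],[0,0,0,0]]' 255 30; python3 -m crank '[[0.0144,-0.0043,0,0],[0.0144,-0.0043,0,0],[0.0144,-0.0043,0,0],[0.0144,-0.0043,0,0],[0.0144,-0.0043,0,0],[0.0144,-0.0043,0,0],[0,0,0,0]]'
```

```text
time: 49.8
tcp_pos: [366.2, -233.5, 64.2]
tool_rot: [[0.958, -0.285, 0.039], [-0.285, -0.958, -0.025], [0.044, 0.012, -0.999]]
ft_force: [0.5, -0.4, 0.1]
finger_gap: -0.002
gripper_force: 0.0
time: 50.68
tcp_pos: [409.5, -233.3, 95.6]
tool_rot: [[0.955, -0.285, 0.08], [-0.282, -0.958, -0.049], [0.09, 0.024, -0.996]]
ft_force: [-0.3, -0.3, -0.2]
finger_gap: -0.002
gripper_force: 0.0
```

```bash
python3 -m crank '[[0,0,0.03,0],[0,0,0.03,0],[0,0,0,0],[0,0,0,0]]'; python3 -c "
from h import *
print(bot.state()['joint_pos'].round(2))"
```

```text
time: 51.18
tcp_pos: [408.1, -233.5, 154.5]
tool_rot: [[0.955, -0.287, 0.078], [-0.284, -0.958, -0.048], [0.088, 0.024, -0.996]]
ft_force: [0.4, 0.6, -0.3]
finger_gap: -0.001
gripper_force: 0.0
[-0.97 -0.22  1.3   1.96  0.26  1.16 -1.62]
```

```bash
python3 -m crank '[[0.001,-0.025,0,0],[0.001,-0.025,0,0],[0,-0.026,0,0],[0,0,0,0],[0,0,0,0]]'; python3 -c "
from h import *
print(bot.state()['joint_pos'].round(2))"
```

```text
time: 51.8
tcp_pos: [402.3, -302.5, 158.5]
tool_rot: [[0.954, -0.286, 0.085], [-0.282, -0.958, -0.053], [0.097, 0.027, -0.995]]
ft_force: [0.1, -0.4, 0.7]
finger_gap: -0.0
gripper_force: 0.0
[-1.1  -0.25  1.56  1.89  0.29  1.17 -1.5 ]
```

```bash
python3 -m crank '[[0.01,0.01,0.03,0],[0.013,0.045,0.02,0],[0.013,0.045,0,0],[0.013,0.045,0,0],[0.01,0.045,0,0],[0.006,0.045,0,0],[0.004,0.045,0,0],[0,0,0,0],[0,0,0,0]]'; python3 -c "
from h import *
print(bot.state()['joint_pos'].round(2))"
python3 -m crank '[[0.05,0,0,0],[0.05,0,0,0],[0.05,0,0,0],[0.05,0,0,0],[0.05,0,0,0],[0.04,0,0,0],[0,0,0,0],[0,0,0,0]]'; python3 -c "
from h import *
print(bot.state()['joint_pos'].round(2))"
```

```text
time: 52.92
tcp_pos: [471.4, -24.0, 208.8]
tool_rot: [[0.954, -0.287, 0.085], [-0.283, -0.957, -0.055], [0.097, 0.028, -0.995]]
ft_force: [-0.6, 0.2, 0.5]
finger_gap: -0.001
gripper_force: 0.0
[-1.02 -0.1   0.9   1.86  0.15  1.27 -2.01]
time: 53.92
tcp_pos: [761.3, -25.4, 209.4]
tool_rot: [[0.954, -0.289, 0.086], [-0.285, -0.957, -0.056], [0.098, 0.029, -0.995]]
ft_force: [-0.6, 0.9, -0.5]
finger_gap: 0.001
gripper_force: 0.0
[-0.47  0.75  0.89  1.02 -0.53  1.49 -1.61]
```

```bash
python3 -m crank '[[-0.005,-0.035,0,0],[-0.006,-0.035,0,0],[-0.006,-0.036,0,0],[-0.011,-0.042,0,0],[-0.012,-0.042,0,0],[-0.012,-0.043,0,0],[-0.017,-0.04,0,0],[-0.018,-0.04,0,0],[-0.02,-0.04,0,0],[0,0,0,0]]'; python3 -c "
from h import *
print(bot.state()['joint_pos'].round(2))"
python3 -m crank '[[-0.044,0.01,0,0],[-0.044,0.01,0,0],[-0.044,0.01,0,0],[-0.044,0.01,0,0],[-0.03,0,0,0],[0,0,0,0],[0,0,0,0]]'; python3 -c "
from h import *
print(bot.state()['joint_pos'].round(2))"
```

```text
time: 55.18
tcp_pos: [649.8, -381.8, 211.3]
tool_rot: [[0.952, -0.295, 0.086], [-0.291, -0.955, -0.057], [0.099, 0.029, -0.995]]
ft_force: [-1.2, 0.2, -0.2]
finger_gap: -0.002
gripper_force: 0.0
[ 0.03  0.71  0.89  1.08 -0.55  1.47 -1.09]
time: 56.05
tcp_pos: [449.6, -335.1, 209.7]
tool_rot: [[0.955, -0.285, 0.088], [-0.281, -0.958, -0.053], [0.1, 0.025, -0.995]]
ft_force: [0.9, -0.1, -0.7]
finger_gap: -0.002
gripper_force: 0.0
[-0.32  0.24  1.08  1.67 -0.24  1.26 -1.06]
```

```bash
python3 -m crank '[[-0.025,0.02,0,0],[-0.025,0.02,0,0],[0,0,-0.04,0],[0,0,-0.04,0],[0,0,0,0],[0,0,0,0]]'; python3 -c "
from h import *
print(bot.state()['joint_pos'].round(2))"
```

```text
time: 56.8
tcp_pos: [399.4, -297.0, 130.6]
tool_rot: [[0.954, -0.287, 0.086], [-0.283, -0.958, -0.056], [0.099, 0.029, -0.995]]
ft_force: [0.2, -0.2, -0.1]
finger_gap: 0.003
gripper_force: 0.0
[-0.5   0.1   1.16  1.94 -0.11  1.06 -1.16]
```

```bash
python3 -m crank '[[0,0,-0.03,0],[0,0,-0.03,0],[0,0,-0.028,0],[0,0,0,0],[0,0,0,0]]'; python3 -c "
from h import *
print(bot.state()['joint_pos'].round(2))"
```

```text
time: 57.42
tcp_pos: [399.9, -297.2, 43.1]
tool_rot: [[0.954, -0.286, 0.088], [-0.282, -0.958, -0.055], [0.1, 0.028, -0.995]]
ft_force: [0.4, 0.5, 0.4]
finger_gap: -0.001
gripper_force: 0.0
[-0.35  0.29  1.07  2.04 -0.34  0.88 -0.96]
```

Reached cleanly. Now I'll push along (0.958,-0.285).

```bash
python3 -m crank '[[0.0144,-0.0043,0,0],[0.0144,-0.0043,0,0],[0.0144,-0.0043,0,0],[0.0144,-0.0043,0,0],[0.0144,-0.0043,0,0],[0.0144,-0.0043,0,0],[0.0144,-0.0043,0,0],[0.0144,-0.0043,0,0],[0,0,0,0]]'; python3 -m crank '[[0.0096,-0.0029,0,0],[0.0096,-0.0029,0,0],[0.0096,-0.0029,0,0],[0,0,0,0]]'
```

```text
time: 58.55
tcp_pos: [515.2, -330.8, 41.1]
tool_rot: [[0.955, -0.285, 0.086], [-0.281, -0.958, -0.055], [0.098, 0.028, -0.995]]
ft_force: [-0.4, -0.1, 0.3]
finger_gap: 0.001
gripper_force: 0.0
time: 59.05
tcp_pos: [543.9, -339.3, 41.4]
tool_rot: [[0.954, -0.285, 0.087], [-0.281, -0.958, -0.054], [0.099, 0.027, -0.995]]
ft_force: [-0.4, 0.6, 0.0]
finger_gap: 0.004
gripper_force: 0.0
```

```bash
for i in 1 2 3; do python3 -m crank '[[0.0096,-0.0029,0,0],[0.0048,-0.0014,0,0],[0,0,0,0]]'|egrep 'tcp|ft'; done; python3 -c "
from h import *
print(ray('top',490/4+190,25/4+145,105),ray('top',760/4+190,95/4+145,105))
bot.camera('top')
print([(np.round(d['rect'],1).tolist(),round(d['conf'],2)) for d in bot.look_for('top','drawer_front')])"
```

```text
tcp_pos: [557.8, -343.6, 41.4]
ft_force: [-0.4, 0.4, 0.3]
tcp_pos: [572.2, -347.9, 41.3]
ft_force: [0.0, 0.5, -0.1]
tcp_pos: [586.6, -352.2, 41.3]
ft_force: [0.0, -0.5, -0.2]
[ 660.6 -143.9] [ 599.9 -388. ]
[([310.9, 146.7, 364.3, 175.4], 0.76), ([167.4, 131.5, 182.8, 147.1], 0.59)]
```

```bash
for i in 1 2 3; do python3 -m crank '[[0.0029,-0.0009,0,0],[0.0029,-0.0009,0,0],[0,0,0,0]]'|egrep 'tcp|ft'; done
```

```text
tcp_pos: [592.1, -354.0, 41.3]
ft_force: [-0.0, -0.2, -0.2]
tcp_pos: [597.1, -355.7, 41.2]
ft_force: [-3.4, 1.3, 2.6]
tcp_pos: [597.1, -355.9, 40.7]
ft_force: [-28.9, 16.0, 21.0]
```

```bash
python3 -m crank '[[-0.01,0.003,0,0],[-0.03,0.009,0,0],[-0.03,0.009,0,0],[-0.01,0,0.05,0],[0,0,0.05,0],[0,0,0.05,0],[0,0,0,0],[0,0,0,0]]'|egrep 'time|tcp|ft'; python3 - <<'E'
from h import *
a=bot.camera('top')[120:240,185:405];b=bot.camera('side')[130:330,190:390]
cv2.imwrite('pics/z1.png',np.hstack([cv2.copyMakeBorder(cv2.resize(a,(440,240),interpolation=cv2.INTER_CUBIC),0,110,0,0,cv2.BORDER_CONSTANT),cv2.resize(b,(350,350),interpolation=cv2.INTER_CUBIC)]))
E
```

```text
time: 62.4
tcp_pos: [523.7, -336.3, 191.1]
ft_force: [-1.0, 0.2, -0.7]
```

View pics/z1.png

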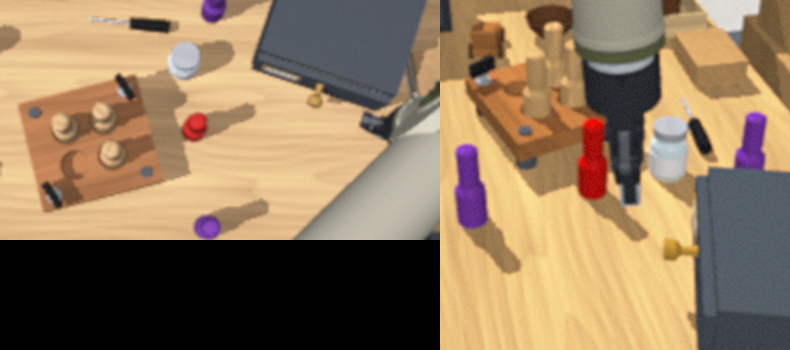

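The drawer is fully shut, the three dolls stand upright in their bores, and the red and purple look-alikes are where they were. The robot is touching nothing.

```bash
python3 -c "
from rig import bot
print(bot.sign_off())"
```

```text
the job is handed in; nothing more can be done
None
```

The job is handed in: both screw feet are turned to about 2.8 rad so the stand measures level, the three dolls from the drawer stand at the bottom of their own bores, and the drawer is pushed fully shut.

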